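# Nest the splayed brackets, reject the channel and shut the keeper

### The job

Slide the two loose brackets with splayed legs along the bench into the nest so that they sit snugly, one inside the other, in the bracket already there, and slide the channel with parallel legs, which will not nest with them, fully inside the three-sided reject bay. Then swing the keeper bar fully shut across the mouth of the nest. Keep the brackets and the channel standing on the bench the whole time, without lifting them, and leave the tape roll, label roll, calculator and slot nut where they are.

Things in the scene. Friction and masses are not known exactly. Their poses are not given: they have to be found in the camera images.
- nest: fixed aluminium nest 22 mm high: a back block and two splayed bars, 12 mm thick, that fit a splayed bracket's outside, mouth towards the robot. Origin on the bench, middle of the back face; +x along its axis into the nest, z up. One bracket already sits in it, origin on the nest's origin; each further nested bracket's origin ends 7.5 mm nearer the mouth.
- bracket_seated: smooth steel bracket standing on edge, 24 mm high, 4 mm thick, 170 g: web 56 mm wide, two legs 52 mm long, each splayed 32 degrees outwards from its axis. Origin on the bench, mid web, outer face; +x out of the web, away from the open side, z up; web's inner face at x = -4 mm, leg ends at x = -46, y = +-55 mm. At the start it already sits in the nest.
- bracket_1: smooth steel bracket standing on edge, 24 mm high, 4 mm thick, 170 g: web 56 mm wide, two legs 52 mm long, each splayed 32 degrees outwards from its axis. Origin on the bench, mid web, outer face; +x out of the web, away from the open side, z up; web's inner face at x = -4 mm, leg ends at x = -46, y = +-55 mm. Starts on the bench, web roughly away from the robot.
- bracket_2: smooth steel bracket standing on edge, 24 mm high, 4 mm thick, 170 g: web 56 mm wide, two legs 52 mm long, each splayed 32 degrees outwards from its axis. Origin on the bench, mid web, outer face; +x out of the web, away from the open side, z up; web's inner face at x = -4 mm, leg ends at x = -46, y = +-55 mm. Starts on the bench, web roughly away from the robot.
- channel: odd piece: smooth steel U-channel standing on edge, 190 g: web 60 mm wide, two parallel flanges, 45 mm deep, 24 mm high, 4 mm thick. Origin on the bench, mid web, outer face; +x out of the web, away from the open side (inner face x = -4 mm, flange ends x = -45 mm). Web starts roughly away from the robot; its place is swapped at random with bracket_1's and bracket_2's.
- channel_centre (a point): centre of the U-channel's footprint, on the bench, 22.5 mm behind the web's outer face. Channel and brackets slide easily (friction about 0.4) and coast ahead when pushed fast; drawn along by the inside of the web at about 0.12 m/s, low down, they follow upright.
- bay: fixed reject bay: three aluminium bars 16 mm thick, 20 mm high round a 140 x 140 mm square of bare bench, open towards the robot. Origin at the centre of that square; +x to the back bar (its inner face at x = +70 mm, side bars' inner faces at y = +-70 mm, open edge at x = -70 mm), z up.
- keeper (a joint): keeper hinge, rad: 0 = shut against a stop inside the pivot, bar straight across the nest's mouth (along the nest's -y); grows as the bar swings out, 1.57 = along the nest's -x (out of the mouth), limit 2.95. Stiff (0.03 N m), stays where left. Starts at 2.4 to 2.8, pointing out to the robot's left.
- keeper_hinge (a point): the keeper's pivot axis, at x = -78 mm, y = +82 mm in the nest's frame, half-way up the bar. The keeper is a dark flat steel bar 12 mm wide, 10 mm thick, underside 13 mm above the bench, 122 mm from the pivot to its free tip.
- keeper_tip (a point): free end of the keeper bar
- tape_roll: bystander: roll of tape lying flat, 94 mm across, 48 mm high; origin under its centre
- label_roll: bystander: white label roll, 72 mm across, 51 mm high; origin under its centre
- calculator: bystander: desk calculator, 136 x 96 x 19 mm; origin under its centre
- t_nut: bystander: small steel slot nut, 16 x 30 x 14 mm; origin under its centre
Things that resemble listed ones, but are neither listed nor needed, are in the scene too. What is shaped like the nest but pink is not meant.

How it is judged:
On the way, in this order (a step that is already met when the one before it is completed fails the run):
1. the two loose splayed brackets are nested behind the seated one and the channel is in the bay, keeper still open (x of each of bracket_1, bracket_2 in the frame of nest above -0.021 m and horizontal distance between each of bracket_1, bracket_2 and nest below 0.022 m and x of channel_centre in the frame of bay between -0.045 and 0.07 m and y of channel_centre in the frame of bay between -0.06 and 0.06 m and value of joint keeper above 1 rad), for 0.1 s.
2. the keeper is swung shut (value of joint keeper below 0.12 rad), for 0.2 s.
At the end, for the whole second after the job is handed in: All three splayed brackets stand nested in the nest: within 7 mm of its axis and 0.15 rad of its heading, no origin over 21 mm from its back; the U-channel stands in the bay, its centre 25 mm or more in from the open edge; keeper under 0.12 rad; all at rest (x of each of bracket_seated, bracket_1, bracket_2 in the frame of nest above -0.021 m and y of bracket_seated in the frame of nest between -0.007 and 0.007 m and angle between the x axis of each of bracket_seated, bracket_1, bracket_2 and the x axis of nest, either way round below 0.15 rad and angle between each of bracket_seated, bracket_1, bracket_2, channel's own z axis and vertical below 0.1 rad and height (world z) of each of bracket_seated, bracket_1, bracket_2, channel_centre below 0.006 m and linear speed of each of bracket_seated, bracket_1, bracket_2, channel below 0.02 m/s and y of bracket_1 in the frame of nest between -0.007 and 0.007 m and y of bracket_2 in the frame of nest between -0.007 and 0.007 m and x of channel_centre in the frame of bay between -0.045 and 0.07 m and y of channel_centre in the frame of bay between -0.06 and 0.06 m and value of joint keeper below 0.12 rad and velocity of joint keeper between -0.1 and 0.1 rad/s); the robot touches nothing.
It fails at once if a bracket or the channel is lifted off the bench (more than 15 mm) or tipped over (height (world z) of any of bracket_seated, bracket_1, bracket_2, channel above 0.015 m or angle between any of bracket_seated, bracket_1, bracket_2, channel's own z axis and vertical above 0.5 rad).
It fails at once if the roll of tape is moved more than 20 mm (distance of tape_roll from where it was at the start of the episode above 0.02 m).
It fails at once if the label roll is moved more than 20 mm (distance of label_roll from where it was at the start of the episode above 0.02 m).
It fails at once if the calculator is moved more than 20 mm (distance of calculator from where it was at the start of the episode above 0.02 m).
It fails at once if the slot nut is moved more than 20 mm (distance of t_nut from where it was at the start of the episode above 0.02 m).
It also fails if it takes over 72 s, if anything falls off the work surface, if the arm or the gripper's body presses on something with over 40 N, if the wrist force passes 120 N, or if a joint passes its speed limit or range.

### The arm

A 7-joint arm with a two-finger parallel gripper is mounted at the origin on a cart in front of the work surface, level with it; the furniture and walls round the work are solid. World frame = base frame: x ahead of the robot, y to its left, z up, the work surface at z = 0. Lengths are in m, angles in rad, forces in N, time in s.
With the tool pointing down it reaches from about 0.4 to 0.85 m from the base axis. Payload 10.4 kg.
Tool frame: the origin (TCP) lies midway between the tips of the shut fingers; the grasp point (between the pads) lies 19 mm behind it; z points along the fingers, x is the direction in which the jaws open and shut, and the axes are right-handed (so a half turn about z gives the same grasp; the last joint's range is limited). The gripper opens to 87 mm and grips with 3 to 60 N. Pads are 19 mm wide; open, the fingers measure 117 mm over their backs; the gripper's body (75 mm by 190 mm) begins 51 mm behind the grasp point.
Start: joints at [1.276, 0.332, -0.065, 1.46, 0.022, 1.35, -0.088], TCP at [0.168, -0.602, 0.223] pointing down, gripper open.
Joint ranges: [-2.6, 2.6], [-0.5, 2.12], [-1.47, 1.34], [0.16, 2.42], [-1.27, 4.41], [0.06, 2.06], [-2.6, 2.6]. Speed limits (rad/s): [2.22, 2.22, 2.79, 2.79, 3.14, 3.14, 3.14].

### API

Orientations are given as a unit quaternion [x, y, z, w].
In Python, from bench import r gives the robot as it stands. The module is installed in compiled form; this text tells all that it offers.
- The arm moves only by the tool play_rows, never from a script. Its argument "commands" is a list of rows, each a list of 7 numbers: the shift along the world's x, y, z in cm, then the turn, a rotation vector about the world's x, y, z in rad, then the finger opening in cm, from 0 to 8.7. A call has 1 to 20 rows; each row shifts and turns the commanded pose from where the row before left it; what a row does not reach is not made up. A row lasts 1/8 s, in which the tool goes at most 62.5 mm and 10.7 degrees, less where a joint would pass 70% of its speed; a pose out of reach is approached as far as the arm can. A call is refused whole if a number of a shift passes 6.25 or a number of a turn 0.188, either way. A call with a gripper value outside its range is refused whole. The fingers move at their own pace and stop on an object; "grip_force" is the grip in N (left out, the last holds). Time passes only in rows, so rows that do not move let the fingers close. It gives the time, the measured TCP pose, the force and the opening at its end, in the units of the state.
- r.read_state(): the state, without advancing time (a new reading comes with each control period).
- r.camera(name): name is "side" or "top" or "wrist"; returns a dict with "img" (400x640x3 uint8, red, green, blue), "K" (3x3 intrinsics, pixels), "camera_from_world" (4x4, takes a point from world to camera coordinates). Camera axes: x right, y down, z forward; pixel columns grow to the right and rows downward; lengths in m; the calibration is good to about 2 mm. A picture is of the moment at which its call begins. There is no depth.
- r.close_job(): hands the job in, once; it reports no verdict.
The state is a dict: "time": time; "joint_positions": joint angles; "joint_vel": joint speeds; "joint_torque": joint torques, N m; "ee_pos": TCP position; "eef_rot": TCP orientation; "ft_force": force on the tool from outside, world axes, zero at the start; "torque": the same for the moment, N m; "width": finger opening in m.
Only numpy, scipy, OpenCV 4.12 (cv2) and the standard library are available. Lean on these libraries where they do the work, as an engineer would, in place of code of your own. Each camera call takes 0.05 s, during which the arm holds its last target. There are 200 camera calls.

## Working session

There is one attempt and no reset: what is moved stays moved. The work goes in short steps, Python scripts to look and compute and a tool call to move; the robot and the scene stay as the last step left them, time stands still between calls to the robot, and variables do not carry over. Pictures are saved under pics/ and viewed, about 8 in all and at most 12, crops included, and the job is handed in when it is done.

Besides the shell and the picture viewer there is one more tool, called after ">>>" in YAML: its name, and indented under it one key for each argument. play_rows: Moves the arm, as the interface text tells. Its arguments: {"type":"object","properties":{"commands":{"type":"array","items":{"type":"array","items":{"type":"number"}}},"grip_force":{"type":"number"}},"required":["commands"]}

```bash
mkdir -p pics
cat > h.py <<'E'
import numpy as np, cv2
from bench import r
def cam(n,save=None):
    c=r.camera(n)
    if save: cv2.imwrite('pics/'+save+'.png',c['img'][:,:,::-1])
    return c
def ray(c,uv,z=0.0):
    T=np.array(c['camera_from_world']);R,t=T[:3,:3],T[:3,3]
    o=-R.T@t; d=R.T@np.linalg.inv(c['K'])@np.array([uv[0],uv[1],1.])
    return o+d*(z-o[2])/d[2]
def proj(c,p):
    T=np.array(c['camera_from_world']);q=T[:3,:3]@np.array(p)+T[:3,3];q=np.array(c['K'])@q
    return q[:2]/q[2]
E
python3 - <<'E'
from h import *
c=cam('top'); s=cam('side')
for n,x in(('top',c),('side',s)):
    T=np.array(x['camera_from_world']);print(n,-T[:3,:3].T@T[:3,3],x['K'][0][0])
    cv2.imwrite(f'pics/{n}0.png',cv2.resize(x['img'][:,:,::-1],(800,500),interpolation=cv2.INTER_CUBIC))
for uv in((0,0),(639,0),(0,399),(639,399)):print(ray(c,uv))
print(r.read_state())
E
```

```text
top [0.42525385 0.05749904 1.40349906] 399.2283200121607
side [-0.38841663  0.35615376  1.16227965] 441.8043179017114
[1.26411037 1.23663636 0.        ]
[ 1.35176118 -1.15544772  0.        ]
[-0.12942728  1.0762257   0.        ]
[-0.09306526 -1.0582041   0.        ]
{'time': 0.1, 'joint_positions': array([ 1.27641853,  0.3327855 , -0.0647162 ,  1.4608708 ,  0.02162987,
        1.3498501 , -0.08849803]), 'joint_vel': array([-0.0014821 , -0.00047226, -0.00021941, -0.00177778,  0.00048501,
        0.00073906,  0.00055859]), 'joint_torque': array([ 1.49386819e-03, -6.24548149e+01,  2.47839588e-02, -3.90719962e+01,
       -6.15205220e-02,  3.65829875e-02,  8.10012784e-05]), 'ee_pos': array([ 0.16768505, -0.60173768,  0.22184157]), 'eef_rot': array([ 7.96393650e-01, -6.04778293e-01, -5.07207873e-04, -3.36356719e-04]), 'ft_force': array([-0.34994669, -0.51736082,  0.05494049]), 'torque': array([-0.01030109, -0.01695818, -0.01551194]), 'width': 0.08717501335457875}
```

View pics/top0.png

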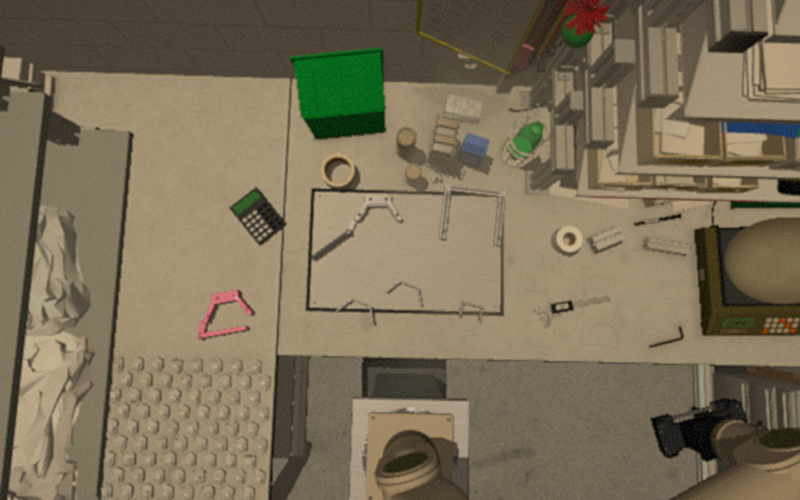

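View pics/side0.png

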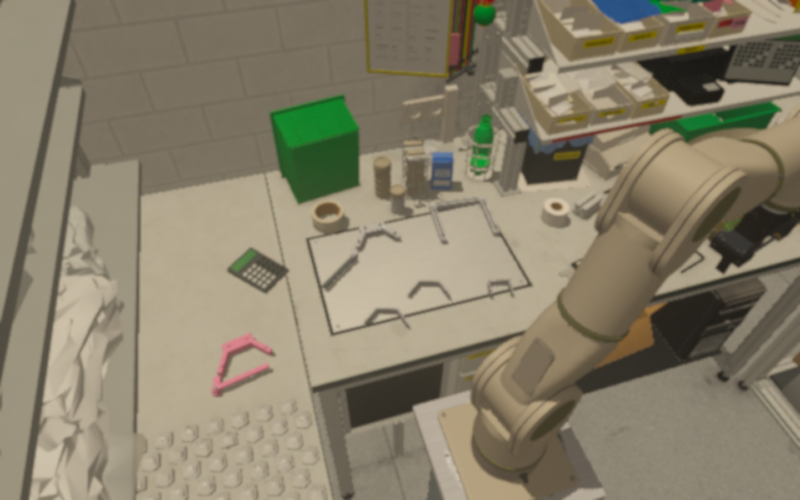

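The top view shows the nest at (378,203), and the keeper running from (353,232) to (315,258). There are two splayed brackets, at (358,305) and (405,290), the channel at (470,308) and the bay at (473,215). The pink nest look-alike at (225,315) is excluded. Next I'll enlarge a crop.

Run:
```python
from h import *
c=cam('top'); im=c['img'][:,:,::-1][142:268,240:410]
cv2.imwrite('pics/crop1.png',cv2.resize(im,None,fx=4.7,fy=4.7,interpolation=cv2.INTER_CUBIC))
np.save('top0.npy',c['img'])
g=cv2.cvtColor(im,cv2.COLOR_BGR2GRAY);print(np.percentile(g,[1,5,25,50,75]))
```

```text
[ 47.  83. 143. 148. 152.]
```

View pics/crop1.png

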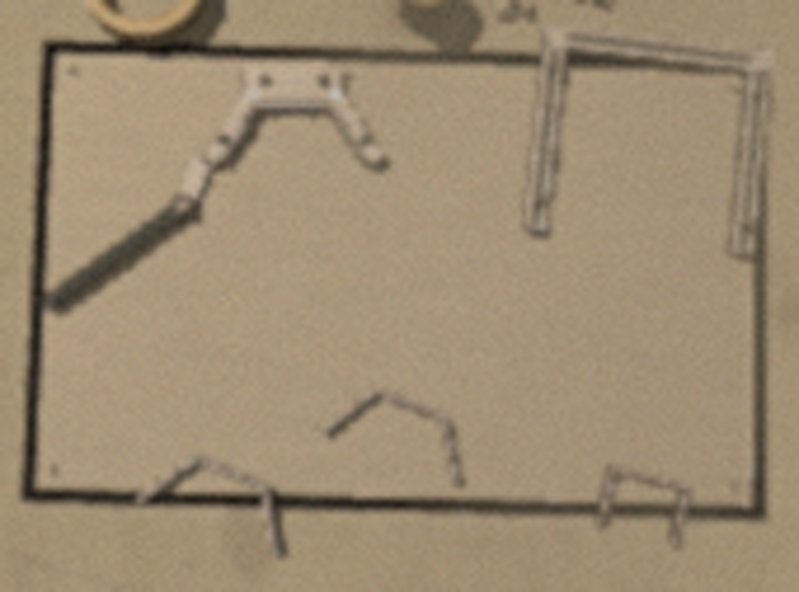

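Run:
```python
from h import *
c=cam('top')
P={'A':[(203,460),(268,490),(143,500),(282,553)],'B':[(382,397),(450,425),(332,433),(460,485)],'Ch':[(613,470),(688,490),(605,522),(677,545)],
'nestweb_in':[(258,108),(333,106)],'nest_ends':[(372,163)],'nestback':[(250,70),(340,72)],'hinge_tip':[(190,203),(52,303)],
'bay_in_bl_br_fl_fr':[(567,50),(748,70),(548,235),(732,255)],'bay_out':[(545,35),(770,58),(528,230),(757,255)],'t':[(150,0)]}
for k,v in P.items():
    z={'hinge_tip':.023,'A':.024,'B':.024,'Ch':.024,'nestweb_in':.024,'t':.048}.get(k,.021)
    print(k,[tuple(np.round(ray(c,(240+(x+.5)/4.7-.5,142+(y+.5)/4.7-.5),z)[:2],4)) for x,y in v])
```

```text
A [(np.float64(0.4143), np.float64(0.164)), (np.float64(0.3938), np.float64(0.116)), (np.float64(0.3844), np.float64(0.2065)), (np.float64(0.3488), np.float64(0.1045))]
B [(np.float64(0.4633), np.float64(0.0347)), (np.float64(0.4441), np.float64(-0.0155)), (np.float64(0.4362), np.float64(0.0706)), (np.float64(0.4008), np.float64(-0.0237))]
Ch [(np.float64(0.4143), np.float64(-0.1355)), (np.float64(0.4012), np.float64(-0.1906)), (np.float64(0.3766), np.float64(-0.13)), (np.float64(0.3613), np.float64(-0.1828))]
nestweb_in [(np.float64(0.6755), np.float64(0.1324)), (np.float64(0.6785), np.float64(0.0766))]
nest_ends [(np.float64(0.6368), np.float64(0.0464))]
nestback [(np.float64(0.7047), np.float64(0.1394)), (np.float64(0.7051), np.float64(0.0721))]
hinge_tip [(np.float64(0.6029), np.float64(0.1804)), (np.float64(0.5261), np.float64(0.2789))]
bay_in_bl_br_fl_fr [(np.float64(0.7267), np.float64(-0.0979)), (np.float64(0.7153), np.float64(-0.2345)), (np.float64(0.5864), np.float64(-0.0857)), (np.float64(0.5751), np.float64(-0.2229))]
bay_out [(np.float64(0.7377), np.float64(-0.0812)), (np.float64(0.7249), np.float64(-0.2511)), (np.float64(0.5897), np.float64(-0.0707)), (np.float64(0.5756), np.float64(-0.2415))]
t [(np.float64(0.7495), np.float64(0.213))]
```

The brackets are A, web mid (0.404, 0.140), heading about -0.38, and B, web mid (0.454, 0.010), heading about -0.36. The channel's web mid is (0.408, -0.163), heading -0.25. The bay centre is near (0.65, -0.16), and the nest origin is near (0.682, 0.102). I'll move above the channel with the fingers 46 mm over their backs.

>>> play_rows:
  commands:
    - [0.6, 1.2, 0, 0, 0, -0.03, 1.6]
    - [1.8, 3.7, -0.6, 0, 0, -0.05, 1.6]
    - [1.8, 3.7, -0.6, 0, 0, -0.05, 1.6]
    - [1.8, 3.7, -0.6, 0, 0, -0.05, 1.6]
    - [1.8, 3.7, -0.6, 0, 0, -0.05, 1.6]
    - [1.8, 3.7, -0.6, 0, 0, -0.05, 1.6]
    - [1.8, 3.7, -0.6, 0, 0, -0.05, 1.6]
    - [1.8, 3.7, -0.6, 0, 0, -0.05, 1.6]
    - [1.8, 3.7, -0.6, 0, 0, -0.05, 1.6]
    - [1.8, 3.7, -0.6, 0, 0, -0.05, 1.6]
    - [1.8, 3.7, -0.6, 0, 0, -0.05, 1.6]
    - [1.8, 3.7, -0.6, 0, 0, 0, 1.6]
    - [1.3, 2.6, -0.6, 0, 0, 0, 1.6]
    - [0, 0, 0, 0, 0, 0, 1.6]

```text
time: 1.95
ee_pos: [0.3853, -0.1552, 0.1503]
eef_rot: [-0.612, 0.791, 0.0, -0.0]
ft_force: [0.0, -0.5, 0.6]
width: 0.0164
```

```bash
cat >> h.py <<'E'
def st():
    s=r.read_state();q=s['eef_rot'];x,y=q[0],q[1]
    a=np.arctan2(2*x*y,x*x-y*y)+np.pi/2; a=(a+np.pi/2)%np.pi-np.pi/2
    print('t',round(s['time'],2),'p',np.round(s['ee_pos'],4),'head',round(a,3),'w',round(s['width'],4),'F',np.round(s['ft_force'],1),'q',np.round(q,3))
E
python3 - <<'E'
from h import *
st(); c=cam('wrist','w1')
for p in[(.4143,-.1355,.024),(.4012,-.1906,.024),(.454,.01,.024)]:print(proj(c,p))
E
```

```text
t 1.95 p [ 0.3853 -0.1552  0.1503] head -0.254 w 0.0164 F [ 0.  -0.5  0.6] q [-0.612  0.791  0.    -0.   ]
[289.98944987 174.02014422]
[351.19564515 172.72804723]
[126.78522051 172.11772196]
```

View pics/w1.png

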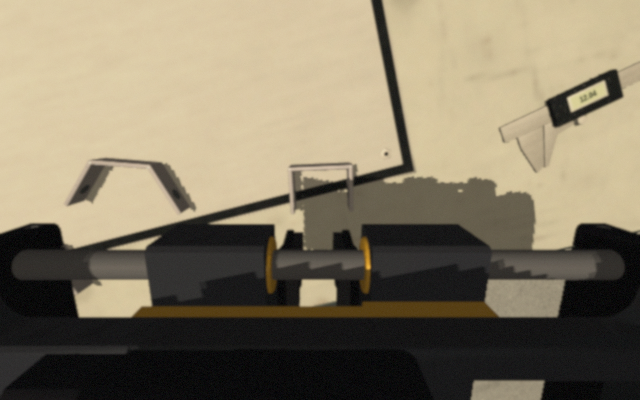

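The wrist view shows the channel at (290–354, 163), square to the tool and centred, with bracket B at (90–155, 160). I'll cast these pixels to points.

Run:
```python
from h import *
c=cam('wrist')
for uv in[(290,166),(354,163),(292,208),(351,208),(90,160),(154,161),(68,204),(190,208)]:print(uv,np.round(ray(c,uv,.024),4))
```

```text
(290, 166) [ 0.421  -0.1391  0.024 ]
(354, 163) [ 0.4087 -0.1967  0.024 ]
(292, 208) [ 0.3821 -0.1299  0.024 ]
(351, 208) [ 0.3678 -0.1842  0.024 ]
(90, 160) [0.4728 0.0366 0.024 ]
(154, 161) [ 0.457  -0.0197  0.024 ]
(68, 204) [0.4397 0.0743 0.024 ]
(190, 208) [ 0.4067 -0.0361  0.024 ]
```

>>> play_rows:
  commands:
    - [0.4, -0.35, -2, 0, 0, 0, 1.2]
    - [0.4, -0.3, -3, 0, 0, 0, 1.2]
    - [0, 0, -4, 0, 0, 0, 1.2]
    - [0, 0, -3, 0, 0, 0, 1.2]
    - [0, 0, -2.2, 0, 0, 0, 1.2]
    - [0, 0, 0, 0, 0, 0, 1.2]

```text
time: 2.8
ee_pos: [0.3913, -0.1641, 0.0075]
eef_rot: [-0.61, 0.793, 0.001, -0.001]
ft_force: [-0.4, -0.7, 1.1]
width: 0.0121
```

Run:
```python
from h import *
st(); c=cam('side'); u,v=proj(c,(.40,-.16,.02)).astype(int);im=c['img'][:,:,::-1][max(0,v-40):v+40,u-60:u+60]
w=cam('wrist')['img'][:,:,::-1]
a=cv2.resize(im,(600,400),interpolation=cv2.INTER_CUBIC)
cv2.imwrite('pics/x.png',np.vstack([a[:300],cv2.resize(w,(600,300))]))
```

```text
t 2.8 p [ 0.3913 -0.1641  0.0075] head -0.26 w 0.0121 F [-0.4 -0.7  1.1] q [-0.61   0.793  0.001 -0.001]
```

View pics/x.png

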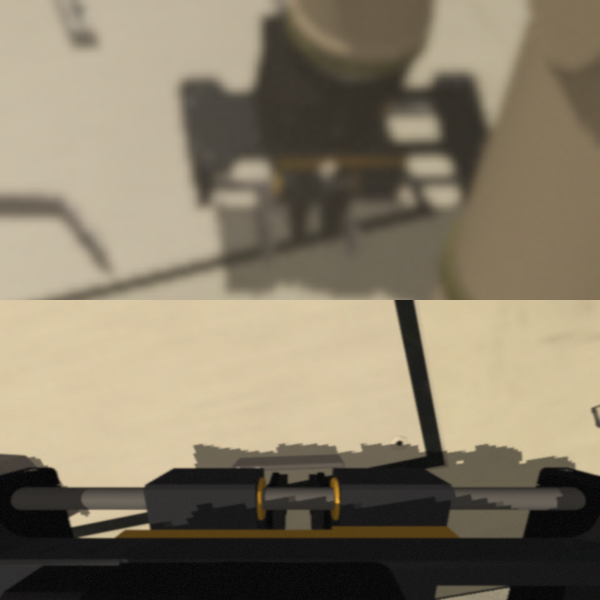

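The fingers are down between the flanges: in the side crop the flanges are at 265 and 350 with the fingers between. Now I'll draw the channel into the bay.

>>> play_rows:
  commands:
    - [0.4, 0, 0, 0, 0, 0, 1.2]
    - [0.8, 0, 0, 0, 0, 0, 1.2]
    - [1.2, 0, 0, 0, 0, 0.01, 1.2]
    - [1.5, 0, 0, 0, 0, 0.012, 1.2]
    - [1.5, 0, 0, 0, 0, 0.012, 1.2]
    - [1.5, 0, 0, 0, 0, 0.012, 1.2]
    - [1.5, 0, 0, 0, 0, 0.012, 1.2]
    - [1.5, 0, 0, 0, 0, 0.012, 1.2]
    - [1.5, 0, 0, 0, 0, 0.012, 1.2]
    - [1.5, 0, 0, 0, 0, 0.012, 1.2]
    - [1.5, 0.05, 0, 0, 0, 0.012, 1.2]
    - [1.5, 0.05, 0, 0, 0, 0.012, 1.2]
    - [1.5, 0.05, 0, 0, 0, 0.012, 1.2]
    - [1.5, 0.05, 0, 0, 0, 0.012, 1.2]
    - [1.5, 0.05, 0, 0, 0, 0.012, 1.2]
    - [1.5, 0.05, 0, 0, 0, 0.012, 1.2]
    - [1.5, 0, 0, 0, 0, 0, 1.2]
    - [1.5, 0, 0, 0, 0, 0, 1.2]
    - [1.2, 0, 0, 0, 0, 0, 1.2]
    - [0.9, 0, 0, 0, 0, 0, 1.2]

```text
time: 5.4
ee_pos: [0.6635, -0.1605, 0.0084]
eef_rot: [-0.674, 0.739, 0.0, -0.0]
ft_force: [-1.1, 0.6, 1.3]
width: 0.0116
```

Run:
```python
from h import *
st(); t=cam('top'); s=cam('side'); out=[]
for c in(t,s):
    u,v=proj(c,(.62,-.14,.02)).astype(int);im=c['img'][:,:,::-1][max(0,v-50):v+50,u-75:u+75]
    out.append(cv2.resize(im,(450,300),interpolation=cv2.INTER_CUBIC)); print(u-75,max(0,v-50))
cv2.imwrite('pics/y.png',np.vstack(out))
```

```text
t 5.4 p [ 0.6635 -0.1605  0.0084] head -0.092 w 0.0116 F [-1.1  0.6  1.3] q [-0.674  0.739  0.    -0.   ]
296 132
294 132
```

View pics/y.png

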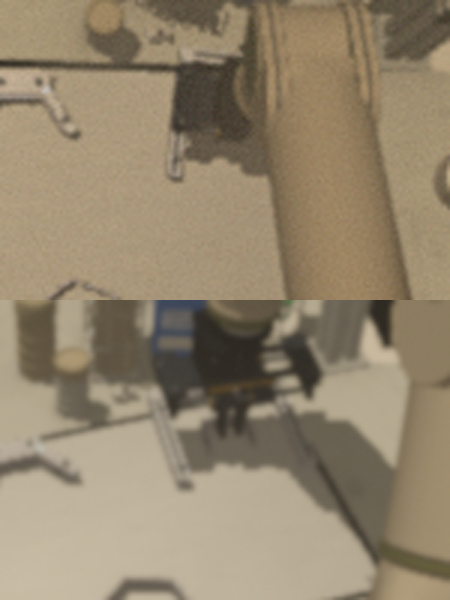

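>>> play_rows:
  commands:
    - [0, 0, 0, 0, 0, 0, 1.2]
    - [-0.6, 0.05, 0, 0, 0, 0, 1.2]
    - [-0.7, 0.06, 0, 0, 0, 0, 1.2]
    - [0, 0, 2.5, 0, 0, 0, 1.2]
    - [0, 0, 5, 0, 0, 0, 1.2]
    - [-1.5, 1.2, 4, 0, 0, 0, 1.2]
    - [-2.7, 2.2, 2.5, 0, 0, -0.033, 1.2]
    - [-2.7, 2.2, 0, 0, 0, -0.033, 1.2]
    - [-2.7, 2.2, 0, 0, 0, -0.033, 1.2]
    - [-2.7, 2.2, 0, 0, 0, -0.033, 1.2]
    - [-2.7, 2.2, 0, 0, 0, -0.033, 1.2]
    - [-2.7, 2.2, 0, 0, 0, -0.033, 1.2]
    - [-2.7, 2.2, 0, 0, 0, -0.03, 1.2]
    - [-1.5, 1.2, 0, 0, 0, 0, 1.2]
    - [0, 0, 0, 0, 0, 0, 1.2]

```text
time: 7.38
ee_pos: [0.4299, 0.0187, 0.1487]
eef_rot: [-0.586, 0.81, -0.001, -0.0]
ft_force: [0.7, -0.1, -0.1]
width: 0.0119
```

```bash
cat >> h.py <<'E'
def dark(c,sz=None):
    return c['img'].mean(2)
E
python3 - <<'E'
from h import *
st(); c=cam('wrist'); cv2.imwrite('pics/w2.png',cv2.resize(c['img'][90:250,150:500,::-1],(770,352),interpolation=cv2.INTER_CUBIC))
E
```

```text
t 7.38 p [0.4299 0.0187 0.1487] head -0.319 w 0.0119 F [ 0.7 -0.1 -0.1] q [-0.586  0.81  -0.001 -0.   ]
```

View pics/w2.png

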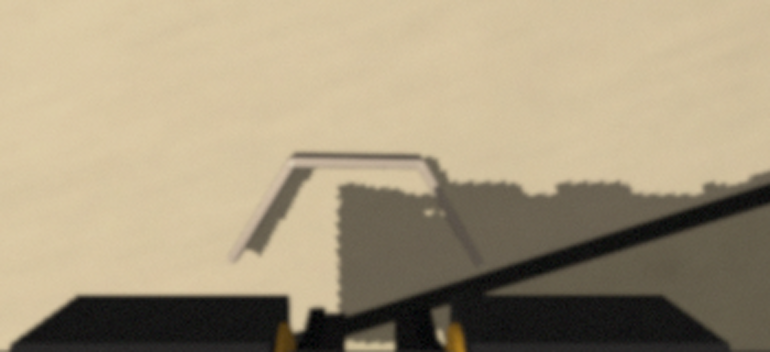

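Run:
```python
from h import *
c=cam('wrist')
P=np.array([ray(c,(150+x/2.2,90+y/2.2),.024)[:2] for x,y in[(294,157),(424,158),(233,262),(481,265)]])
print(np.round(P,4))
for a,b in((0,1),(2,3)):
    d=P[a]-P[b]; print(P[[a,b]].mean(0),-np.arctan2(d[0],d[1]),np.hypot(*d))
h=-.32;R=np.array([[np.cos(h),-np.sin(h)],[np.sin(h),np.cos(h)]])
print('in tool frame',(P-r.read_state()['ee_pos'][:2])@R)
```

```text
[[ 0.4739  0.0371]
 [ 0.4566 -0.0139]
 [ 0.4399  0.0773]
 [ 0.405  -0.0236]]
[0.46526759 0.01162475] -0.32800374639328495 0.05389716392095136
[0.42245177 0.02686072] -0.3330220658150936 0.10669779652131746
in tool frame [[ 0.03467992  0.03184944]
 [ 0.03424855 -0.02204599]
 [-0.01027608  0.05924019]
 [-0.01166547 -0.04744856]]
```

>>> play_rows:
  commands:
    - [0.6, 0.1, -2, 0, 0, 0, 1.2]
    - [0.5, 0.1, -3, 0, 0, 0, 1.2]
    - [0, 0, -4, 0, 0, 0, 1.2]
    - [0, 0, -3, 0, 0, 0, 1.2]
    - [0, 0, -2.1, 0, 0, 0, 1.2]
    - [0, 0, 0, 0, 0, 0, 1.2]
    - [0, 0, 0, 0, 0, 0, 1.6]

```text
time: 8.35
ee_pos: [0.4425, 0.0203, 0.0082]
eef_rot: [-0.585, 0.811, -0.0, 0.0]
ft_force: [0.0, -0.2, -0.2]
width: 0.0146
```

>>> play_rows:
  commands:
    - [0.5, -0.1, 0, 0, 0, 0, 1.6]
    - [0.8, -0.1, 0, 0, 0, 0.02, 1.6]
    - [1.2, 0, 0, 0, 0, 0.03, 1.6]
    - [1.2, 0, 0, 0, 0, 0.04, 1.6]
    - [1.2, 0.3, 0, 0, 0, 0.04, 1.6]
    - [1.2, 0.4, 0, 0, 0, 0.04, 1.6]
    - [1.2, 0.4, 0, 0, 0, 0.04, 1.6]
    - [1.2, 0.5, 0, 0, 0, 0.04, 1.6]
    - [1.2, 0.7, 0, 0, 0, 0.04, 1.6]
    - [1.2, 0.8, 0, 0, 0, 0.04, 1.6]
    - [1.2, 0.8, 0, 0, 0, 0.03, 1.6]
    - [1.2, 0.8, 0, 0, 0, 0.03, 1.6]
    - [1.1, 0.8, 0, 0, 0, 0.0, 1.6]
    - [1.0, 0.8, 0, 0, 0, 0.0, 1.6]
    - [0.9, 0.8, 0, 0, 0, 0, 1.6]
    - [0.6, 0.7, 0, 0, 0, 0, 1.6]
    - [0, 0, 0, 0, 0, 0, 1.6]

```text
time: 10.48
ee_pos: [0.6111, 0.0975, 0.0076]
eef_rot: [0.732, -0.682, -0.0, -0.0]
ft_force: [1.0, 1.1, -0.7]
width: 0.0162
```

Run:
```python
from h import *
st(); t=cam('top'); s=cam('side');w=cam('wrist'); out=[]
for c in(t,s):
    u,v=proj(c,(.64,.10,.02)).astype(int);im=c['img'][:,:,::-1][v-35:v+35,u-50:u+50]
    out.append(cv2.resize(im,(400,280),interpolation=cv2.INTER_CUBIC)); print(u-50,v-35)
im=w['img'][40:260,:,::-1]
cv2.imwrite('pics/z.png',np.vstack([np.hstack(out),cv2.resize(im,(800,275))]))
```

```text
t 10.47 p [0.6111 0.0975 0.0076] head 0.071 w 0.0162 F [ 1.   1.1 -0.7] q [ 0.732 -0.682 -0.    -0.   ]
253 140
254 157
```

View pics/z.png

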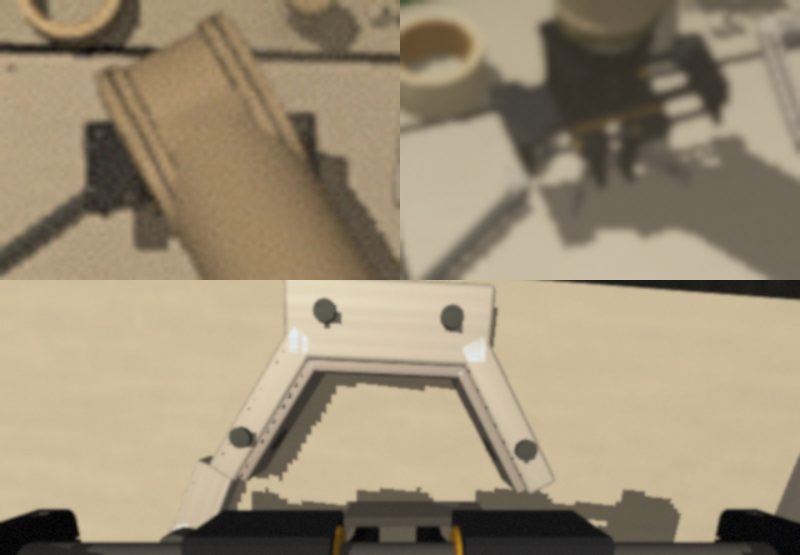

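The wrist view shows the nest ahead: seated web at (308–465, 363), bracket B's web top at (345–450, 505), caged by the fingers.

Run:
```python
from h import *
c=cam('wrist')
P=np.array([ray(c,(x*.8,40+(y-280)*.8),.024)[:2] for x,y in[(308,360),(466,362),(345,503),(452,503)]])
B=np.array([ray(c,(x*.8,40+(y-280)*.8),.022)[:2] for x,y in[(287,281),(493,287)]])
print(np.round(P,4),B)
for a,b in((0,1),(2,3)):
    d=P[a]-P[b]; print(P[[a,b]].mean(0),-np.arctan2(d[0],d[1]),np.hypot(*d))
d=B[0]-B[1];print(-np.arctan2(d[0],d[1]))
```

```text
[[0.6837 0.1337]
 [0.687  0.0776]
 [0.6317 0.1186]
 [0.6346 0.0772]] [[0.70936396 0.14177067]
 [0.71242054 0.07071619]]
[0.68535177 0.10565837] 0.05741629657955192 0.05620879035360827
[0.63315913 0.09789977] 0.06927846798018894 0.04149511799369634
0.04299084865543348
```

>>> play_rows:
  commands:
    - [0.7, 0.15, 0, 0, 0, -0.01, 1.6]
    - [0.9, 0.2, 0, 0, 0, -0.01, 1.6]
    - [0.9, 0.2, 0, 0, 0, 0, 1.6]
    - [0.9, 0.1, 0, 0, 0, 0, 1.6]
    - [0.7, 0.05, 0, 0, 0, 0, 1.6]
    - [0.5, 0.02, 0, 0, 0, 0, 1.6]
    - [0.4, 0.02, 0, 0, 0, 0, 1.6]
    - [0.2, 0, 0, 0, 0, 0, 1.6]
    - [0, 0, 0, 0, 0, 0, 1.6]

```text
time: 11.8
ee_pos: [0.6545, 0.105, 0.0065]
eef_rot: [0.725, -0.689, -0.005, 0.007]
ft_force: [-39.9, -3.2, 26.9]
width: 0.016
```

>>> play_rows:
  commands:
    - [-0.6, 0, 0, 0, 0, 0, 1.6]
    - [-0.8, 0, 0, 0, 0, 0, 1.2]
    - [-0.8, 0, 0, 0, 0, 0, 1.2]
    - [-0.5, 0, 2, 0, 0, 0, 1.2]
    - [-1, 0, 4, 0, 0, 0, 1.2]
    - [-2.5, 0, 4, 0, 0, 0, 1.2]
    - [-2.5, 0, 2, 0, 0, 0, 1.2]
    - [0, 0, 0, 0, 0, 0, 1.2]

```text
time: 12.8
ee_pos: [0.5762, 0.1044, 0.1311]
eef_rot: [0.725, -0.689, 0.002, -0.001]
ft_force: [-0.1, 0.4, 0.0]
width: 0.0124
```

Run:
```python
from h import *
st(); c=cam('wrist'); 
u,v=proj(c,(.66,.105,.024)).astype(int);x0,y0=max(0,u-110),max(0,v-75);print(x0,y0)
cv2.imwrite('pics/w3.png',cv2.resize(c['img'][y0:y0+150,x0:x0+220,::-1],None,fx=3.5,fy=3.5,interpolation=cv2.INTER_CUBIC))
```

```text
t 12.8 p [0.5762 0.1044 0.1311] head 0.05 w 0.0124 F [-0.1  0.4  0. ] q [ 0.725 -0.689  0.002 -0.001]
212 29
```

View pics/w3.png

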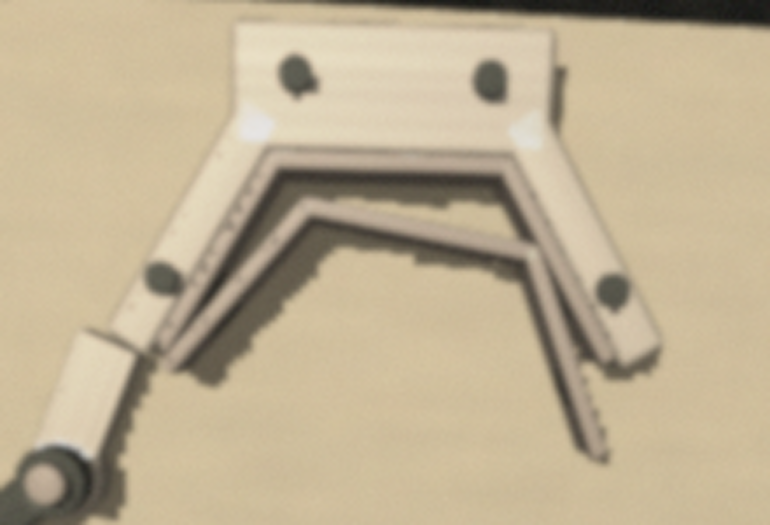

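Bracket B has jammed, turned about -0.17 rad with its right corner on the seated bracket's right leg. I'll push the right half of its web with closed fingers to turn it back.

Run:
```python
from h import *
c=cam('wrist')
N=['seatedL','seatedR','BL','BR','BinL','BinR','Lend','Rend','barRin_end']
P=np.array([ray(c,(212+x/3.5,29+y/3.5),.024)[:2] for x,y in[(265,152),(513,152),(308,203),(538,243),(318,217),(525,258),(172,370),(592,460),(610,362)]])
for n,p in zip(N,P):print(n,np.round(p,4))
for a,b in((0,1),(2,3),(4,5),(6,7)):
    d=P[a]-P[b]; print(P[[a,b]].mean(0),-np.arctan2(d[0],d[1]),np.hypot(*d))
```

```text
seatedL [0.6834 0.1336]
seatedR [0.6862 0.0771]
BL [0.6729 0.1234]
BR [0.6668 0.0697]
BinL [0.67  0.121]
BinR [0.6633 0.0724]
Lend [0.6337 0.1544]
Rend [0.6174 0.0523]
barRin_end [0.6408 0.0502]
[0.68479149 0.10533618] 0.04982088414205649 0.0565830053055231
[0.66984683 0.09654387] -0.11322235941901335 0.054052706611927175
[0.66664523 0.09670557] -0.1358861361502189 0.048996120796565824
[0.62556422 0.10335079] -0.15849807729844867 0.10344978511839772
```

>>> play_rows:
  commands:
    - [0.8, -0.4, -1.5, 0, 0, 0, 0]
    - [1.3, -0.5, -3, 0, 0, 0, 0]
    - [1.3, -0.2, -4, 0, 0, 0, 0]
    - [1.0, 0, -3, 0, 0, 0, 0]
    - [0.8, 0, -0.8, 0, 0, 0, 0]
    - [0.6, 0, 0, 0, 0, 0, 0]
    - [0.6, 0, 0, 0, 0, 0, 0]
    - [0.6, 0, 0, 0, 0, 0, 0]
    - [0.5, 0.05, 0, 0, 0, 0, 0]
    - [0.4, 0.05, 0, 0, 0, 0, 0]
    - [0.4, 0.05, 0, 0, 0, 0, 0]
    - [0, 0, 0, 0, 0, 0, 0]

```text
time: 14.4
ee_pos: [0.6551, 0.0949, 0.0041]
eef_rot: [0.725, -0.689, -0.002, 0.003]
ft_force: [-18.3, -1.3, 10.9]
width: 0.0004
```

```bash
cat >> h.py <<'E'
def prof(c,ys,x0=.640,x1=.695,z=.024,o=(.685,.1055),h=.05):
    # grey along nest-axis lines, nest-frame coords (mm)
    g=cv2.cvtColor(c['img'],cv2.COLOR_RGB2GRAY)
    for y in ys:
        row=[]
        for x in range(-46,12,2):
            p=(o[0]+(x*np.cos(h)-y*np.sin(h))/1e3,o[1]+(x*np.sin(h)+y*np.cos(h))/1e3,z)
            u,v=proj(c,p); row.append(int(cv2.getRectSubPix(g,(1,1),(float(u),float(v)))[0,0]))
        print(y,row)
E
python3 - <<'E'
from h import *
st();c=cam('wrist');print(list(range(-46,12,2)))
prof(c,[22,15,8,0,-8,-15,-22])
cv2.imwrite('pics/w4.png',c['img'][:,:,::-1])
E
```

```text
t 14.4 p [0.6551 0.0949 0.0041] head 0.051 w 0.0004 F [-18.3  -1.3  10.9] q [ 0.725 -0.689 -0.002  0.003]
[-46, -44, -42, -40, -38, -36, -34, -32, -30, -28, -26, -24, -22, -20, -18, -16, -14, -12, -10, -8, -6, -4, -2, 0, 2, 4, 6, 8, 10]
22 [48, 50, 49, 48, 48, 47, 47, 49, 50, 49, 49, 45, 40, 30, 22, 24, 24, 24, 25, 76, 101, 104, 173, 163, 156, 211, 213, 211, 215]
15 [50, 49, 48, 48, 48, 48, 48, 49, 48, 49, 49, 47, 43, 28, 22, 23, 23, 23, 22, 78, 79, 91, 176, 153, 162, 210, 212, 211, 216]
8 [47, 47, 48, 48, 50, 49, 50, 49, 51, 47, 47, 47, 44, 31, 23, 27, 19, 24, 24, 67, 78, 140, 119, 146, 176, 211, 211, 211, 216]
0 [35, 70, 95, 99, 103, 97, 101, 78, 72, 69, 71, 70, 69, 70, 67, 60, 37, 32, 36, 65, 73, 93, 171, 127, 184, 211, 209, 211, 214]
-8 [48, 48, 45, 48, 67, 87, 97, 99, 98, 91, 81, 65, 43, 44, 49, 83, 80, 68, 67, 67, 99, 91, 96, 119, 191, 211, 208, 211, 214]
-15 [15, 12, 21, 24, 64, 87, 96, 100, 96, 92, 80, 65, 43, 40, 80, 82, 68, 67, 67, 86, 101, 83, 154, 110, 198, 210, 207, 210, 213]
-22 [49, 48, 48, 48, 49, 48, 49, 49, 48, 50, 49, 45, 43, 28, 21, 23, 22, 22, 27, 100, 100, 97, 175, 105, 200, 209, 207, 211, 209]
```

>>> play_rows:
  commands:
    - [-0.8, 0, 0, 0, 0, 0, 0]
    - [-1, 0, 0, 0, 0, 0, 0]
    - [-1, 0, 2, 0, 0, 0, 0]
    - [-1.5, 0, 4, 0, 0, 0, 0]
    - [-2, 0, 4, 0, 0, 0, 0]
    - [-1.5, 0, 2.5, 0, 0, 0, 0]
    - [0, 0, 0, 0, 0, 0, 0]

```text
time: 15.32
ee_pos: [0.5813, 0.0947, 0.1319]
eef_rot: [0.725, -0.689, 0.002, -0.001]
ft_force: [0.4, 0.1, 0.2]
width: 0.0008
```

Run:
```python
from h import *
st();c=cam('wrist');print(list(range(-46,12,2)))
prof(c,[30,22,15,8,0,-8,-15,-22,-30])
u,v=proj(c,(.66,.105,.024)).astype(int);x0,y0=max(0,u-110),max(0,v-75);print(x0,y0)
cv2.imwrite('pics/w5.png',cv2.resize(c['img'][y0:y0+150,x0:x0+220,::-1],None,fx=3.5,fy=3.5,interpolation=cv2.INTER_CUBIC))
```

```text
t 15.32 p [0.5813 0.0947 0.1319] head 0.05 w 0.0008 F [0.4 0.1 0.2] q [ 0.725 -0.689  0.002 -0.001]
[-46, -44, -42, -40, -38, -36, -34, -32, -30, -28, -26, -24, -22, -20, -18, -16, -14, -12, -10, -8, -6, -4, -2, 0, 2, 4, 6, 8, 10]
30 [187, 187, 188, 171, 114, 93, 91, 92, 89, 73, 64, 111, 167, 177, 134, 86, 65, 60, 82, 136, 173, 177, 162, 169, 206, 226, 228, 225, 216]
22 [189, 188, 188, 190, 192, 191, 190, 181, 128, 96, 92, 90, 89, 81, 65, 82, 145, 186, 157, 94, 72, 79, 169, 164, 186, 212, 210, 211, 202]
15 [189, 188, 189, 190, 191, 191, 190, 188, 189, 190, 188, 165, 133, 113, 90, 79, 112, 175, 132, 92, 70, 89, 170, 160, 190, 211, 209, 209, 211]
8 [188, 188, 187, 190, 191, 191, 188, 188, 189, 189, 191, 189, 185, 116, 88, 83, 161, 176, 153, 93, 66, 94, 170, 162, 195, 210, 208, 209, 209]
0 [190, 191, 190, 189, 189, 188, 188, 187, 189, 189, 188, 187, 171, 96, 72, 137, 173, 179, 124, 90, 62, 102, 171, 156, 197, 209, 206, 207, 207]
-8 [191, 191, 192, 189, 187, 187, 188, 187, 188, 189, 189, 188, 136, 81, 105, 167, 172, 172, 98, 87, 62, 114, 170, 151, 198, 206, 204, 205, 205]
-15 [191, 190, 188, 187, 185, 185, 186, 187, 187, 187, 187, 154, 96, 80, 156, 170, 181, 181, 136, 88, 62, 125, 168, 153, 201, 206, 202, 205, 203]
-22 [189, 188, 189, 187, 187, 185, 186, 187, 187, 189, 172, 97, 78, 122, 169, 173, 185, 183, 119, 86, 61, 131, 167, 160, 201, 202, 201, 205, 188]
-30 [187, 189, 188, 187, 187, 186, 186, 184, 177, 157, 106, 78, 111, 164, 143, 87, 94, 141, 169, 170, 163, 170, 190, 210, 222, 222, 223, 211, 200]
200 35
```

The profile shows B now about 12 mm back with a heading error of about -0.12, so it has improved a lot but isn't snug. I'll push its right side again with the tool yawed, then flatten the tool and push over the full width.

>>> play_rows:
  commands:
    - [0.8, 0, -1.5, 0, 0, 0.06, 0]
    - [1.3, -0.1, -3, 0, 0, 0.07, 0]
    - [1.3, 0, -4, 0, 0, 0, 0]
    - [1.0, 0, -3, 0, 0, 0, 0]
    - [0.8, 0, -0.7, 0, 0, 0, 0]
    - [0.8, 0, 0, 0, 0, 0, 0]
    - [0.7, 0, 0, 0, 0, 0, 0]
    - [0.6, 0.05, 0, 0, 0, 0, 0]
    - [0.6, 0.1, 0, 0, 0, 0, 0]
    - [0.5, 0.1, 0, 0, 0, 0, 0]
    - [0.4, 0.1, 0, 0, 0, 0, 0]
    - [0, 0, 0, 0, 0, 0, 0]

```text
time: 16.88
ee_pos: [0.6583, 0.0971, 0.0071]
eef_rot: [0.768, -0.64, -0.007, 0.009]
ft_force: [-52.1, -5.8, 36.4]
width: 0.0007
```

>>> play_rows:
  commands:
    - [-0.5, 0, 0, 0, 0, 0, 0]
    - [-0.5, 0, 0, 0, 0, -0.06, 0]
    - [-0.8, 0.3, 0, 0, 0, -0.07, 0]
    - [0.8, 0.3, 0, 0, 0, 0, 1.4]
    - [0.6, 0.1, 0, 0, 0, 0, 1.4]
    - [0.4, 0, 0, 0, 0, 0, 1.4]
    - [0.2, 0, 0, 0, 0, 0, 1.4]
    - [0, 0, 0, 0, 0, 0, 1.4]

```text
time: 17.88
ee_pos: [0.6597, 0.1078, 0.0074]
eef_rot: [0.726, -0.687, -0.008, 0.009]
ft_force: [-58.9, 1.0, 41.3]
width: 0.0141
```

>>> play_rows:
  commands:
    - [-0.8, 0, 0, 0, 0, 0, 1.2]
    - [-1, 0, 0, 0, 0, 0, 1.2]
    - [-1, 0, 2, 0, 0, 0, 1.2]
    - [-1.5, 0, 4, 0, 0, 0, 1.2]
    - [-2, 0, 4, 0, 0, 0, 1.2]
    - [-1.5, 0, 2.5, 0, 0, 0, 1.2]
    - [0, 0, 0, 0, 0, 0, 1.2]

```text
time: 18.75
ee_pos: [0.5943, 0.1041, 0.1353]
eef_rot: [0.725, -0.689, 0.002, -0.002]
ft_force: [0.2, 0.3, -0.6]
width: 0.0118
```

Run:
```python
from h import *
st();c=cam('wrist');print(list(range(-46,12,2)))
prof(c,[30,22,15,8,0,-8,-15,-22,-30])
u,v=proj(c,(.66,.105,.024)).astype(int);x0,y0=max(0,u-110),max(0,v-75);print(x0,y0)
cv2.imwrite('pics/w6.png',cv2.resize(c['img'][y0:y0+150,x0:x0+220,::-1],None,fx=3.5,fy=3.5,interpolation=cv2.INTER_CUBIC))
```

```text
t 18.75 p [0.5943 0.1041 0.1353] head 0.051 w 0.0118 F [ 0.2  0.3 -0.6] q [ 0.725 -0.689  0.002 -0.002]
[-46, -44, -42, -40, -38, -36, -34, -32, -30, -28, -26, -24, -22, -20, -18, -16, -14, -12, -10, -8, -6, -4, -2, 0, 2, 4, 6, 8, 10]
30 [190, 190, 190, 190, 190, 166, 126, 105, 93, 93, 90, 83, 74, 114, 165, 167, 134, 86, 85, 136, 170, 174, 163, 167, 198, 218, 220, 220, 215]
22 [190, 190, 189, 191, 192, 193, 193, 191, 192, 191, 185, 156, 100, 91, 91, 91, 83, 116, 176, 129, 88, 85, 169, 163, 181, 212, 211, 210, 210]
15 [192, 191, 190, 191, 191, 192, 191, 189, 190, 192, 191, 190, 190, 189, 171, 98, 85, 143, 172, 109, 87, 92, 169, 160, 189, 210, 209, 210, 211]
8 [191, 191, 189, 191, 193, 192, 191, 190, 191, 191, 192, 191, 191, 188, 143, 91, 92, 161, 174, 122, 83, 101, 171, 160, 192, 210, 208, 208, 209]
0 [193, 193, 193, 190, 191, 191, 190, 190, 190, 191, 189, 188, 190, 183, 113, 89, 116, 171, 163, 99, 80, 106, 169, 153, 193, 208, 206, 207, 208]
-8 [193, 193, 194, 192, 189, 189, 188, 190, 189, 190, 191, 191, 192, 165, 98, 88, 145, 169, 129, 92, 77, 115, 169, 149, 196, 207, 205, 206, 205]
-15 [193, 192, 191, 189, 188, 187, 187, 188, 190, 190, 192, 191, 190, 150, 93, 91, 159, 170, 171, 100, 76, 123, 168, 151, 199, 203, 201, 204, 204]
-22 [191, 190, 189, 189, 190, 189, 187, 188, 189, 188, 192, 192, 189, 122, 90, 112, 165, 169, 145, 90, 73, 134, 166, 158, 199, 202, 200, 203, 183]
-30 [189, 190, 190, 189, 188, 189, 188, 187, 181, 160, 119, 94, 115, 150, 166, 167, 149, 145, 169, 171, 161, 163, 191, 207, 219, 218, 215, 208, 200]
211 52
```

B is now about 10 mm behind the seated web (7.5 mm nominal), centred, with a heading error of about 0.05. The next bracket's push will press it home. Going to bracket A.

>>> play_rows:
  commands:
    - [-1, 0.2, 0.5, 0, 0, -0.03, 1.2]
    - [-2.2, 0.5, 0.5, 0, 0, -0.04, 1.2]
    - [-2.2, 0.5, 0.5, 0, 0, -0.04, 1.2]
    - [-2.2, 0.5, 0, 0, 0, -0.04, 1.2]
    - [-2.2, 0.5, 0, 0, 0, -0.04, 1.2]
    - [-2.2, 0.5, 0, 0, 0, -0.04, 1.2]
    - [-2.2, 0.5, 0, 0, 0, -0.04, 1.2]
    - [-2.2, 0.5, 0, 0, 0, -0.04, 1.2]
    - [-2.2, 0.5, 0, 0, 0, -0.04, 1.2]
    - [-1.8, 0.5, 0, 0, 0, -0.04, 1.2]
    - [-0.9, 0.3, 0, 0, 0, -0.02, 1.2]
    - [0, 0, 0, 0, 0, 0, 1.2]

```text
time: 20.3
ee_pos: [0.3797, 0.154, 0.1475]
eef_rot: [-0.569, 0.822, -0.0, -0.0]
ft_force: [-0.6, 0.0, 0.2]
width: 0.0125
```

Run:
```python
from h import *
st(); c=cam('wrist'); cv2.imwrite('pics/w7.png',cv2.resize(c['img'][90:250,150:500,::-1],(770,352),interpolation=cv2.INTER_CUBIC))
```

```text
t 20.3 p [0.3797 0.154  0.1475] head -0.36 w 0.0125 F [-0.6  0.   0.2] q [-0.569  0.822 -0.    -0.   ]
```

View pics/w7.png

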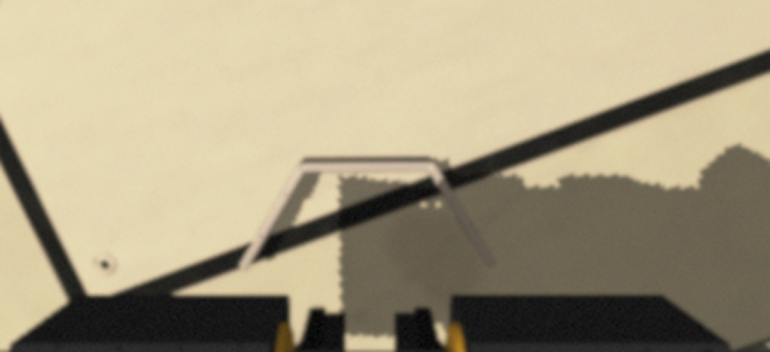

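>>> play_rows:
  commands:
    - [0.4, -0.1, -2, 0, 0, 0, 1.2]
    - [0.5, -0.1, -3, 0, 0, 0, 1.2]
    - [0, 0, -4, 0, 0, 0, 1.2]
    - [0, 0, -3, 0, 0, 0, 1.2]
    - [0, 0, -2.0, 0, 0, 0, 1.2]
    - [0, 0, 0, 0, 0, 0, 1.2]
    - [0, 0, 0, 0, 0, 0, 1.8]

```text
time: 21.22
ee_pos: [0.3895, 0.1522, 0.0082]
eef_rot: [-0.569, 0.822, 0.0, 0.0]
ft_force: [0.2, -0.1, 0.5]
width: 0.0152
```

>>> play_rows:
  commands:
    - [0.4, -0.15, 0, 0, 0, 0, 1.8]
    - [0.8, -0.3, 0, 0, 0, 0, 1.8]
    - [1.4, -0.55, 0, 0, 0, 0.03, 1.8]
    - [1.4, -0.55, 0, 0, 0, 0.03, 1.8]
    - [1.4, -0.55, 0, 0, 0, 0.03, 1.8]
    - [1.4, -0.55, 0, 0, 0, 0.03, 1.8]
    - [1.4, -0.55, 0, 0, 0, 0.03, 1.8]
    - [1.4, -0.55, 0, 0, 0, 0.03, 1.8]
    - [1.4, -0.55, 0, 0, 0, 0.03, 1.8]
    - [1.3, -0.13, 0, 0, 0, 0.033, 1.8]
    - [1.3, -0.13, 0, 0, 0, 0.033, 1.8]
    - [1.3, -0.13, 0, 0, 0, 0.033, 1.8]
    - [1.3, -0.13, 0, 0, 0, 0.033, 1.8]
    - [1.3, -0.13, 0, 0, 0, 0.033, 1.8]
    - [1.3, -0.13, 0, 0, 0, 0.033, 1.8]
    - [0.9, 0, 0, 0, 0, 0, 1.8]
    - [0.5, 0, 0, 0, 0, 0, 1.8]
    - [0, 0, 0, 0, 0, 0, 1.8]

```text
time: 23.48
ee_pos: [0.591, 0.1013, 0.0075]
eef_rot: [0.724, -0.69, 0.0, -0.0]
ft_force: [-0.1, 0.8, 0.5]
width: 0.0179
```

Run:
```python
from h import *
st();c=cam('wrist')
print('rows relative to nest origin, x from -66 (shifted origin -20)')
o=(.685-.045,.1055-.002)
prof(c,[30,26,22,15,8,0,-8,-15,-22,-26,-30],o=o)
cv2.imwrite('pics/w8.png',c['img'][:,:,::-1])
```

```text
t 23.48 p [0.591  0.1013 0.0075] head 0.048 w 0.0179 F [-0.1  0.8  0.5] q [ 0.724 -0.69   0.    -0.   ]
rows relative to nest origin, x from -66 (shifted origin -20)
30 [30, 29, 30, 24, 21, 23, 21, 22, 21, 94, 178, 196, 197, 197, 197, 197, 195, 197, 198, 200, 201, 200, 198, 199, 199, 199, 199, 154, 98]
26 [56, 59, 64, 65, 83, 53, 18, 21, 21, 81, 111, 195, 196, 196, 199, 197, 196, 197, 198, 198, 200, 199, 198, 199, 197, 198, 198, 201, 201]
22 [76, 58, 69, 95, 96, 80, 81, 65, 64, 64, 125, 196, 196, 198, 198, 198, 198, 197, 199, 200, 200, 199, 199, 198, 198, 199, 200, 200, 202]
15 [75, 60, 24, 9, 13, 73, 80, 64, 63, 63, 85, 97, 105, 181, 198, 198, 198, 199, 199, 200, 200, 201, 200, 199, 198, 198, 200, 201, 203]
8 [76, 59, 80, 94, 93, 76, 80, 65, 63, 63, 84, 95, 97, 156, 197, 199, 198, 200, 200, 200, 200, 199, 199, 200, 199, 198, 199, 200, 201]
0 [76, 59, 83, 98, 96, 78, 80, 64, 63, 64, 85, 97, 98, 195, 197, 196, 198, 199, 199, 198, 200, 202, 202, 201, 201, 201, 200, 200, 198]
-8 [75, 58, 32, 30, 35, 131, 81, 64, 65, 62, 86, 98, 112, 167, 197, 196, 199, 201, 199, 197, 199, 200, 201, 202, 202, 201, 200, 198, 198]
-15 [74, 58, 18, 12, 16, 82, 80, 63, 64, 61, 146, 199, 200, 201, 198, 196, 199, 200, 197, 197, 198, 201, 201, 202, 201, 201, 197, 196, 197]
-22 [75, 58, 61, 80, 82, 62, 52, 44, 48, 62, 164, 199, 199, 200, 197, 197, 199, 199, 199, 198, 199, 200, 199, 200, 200, 200, 198, 198, 196]
-26 [136, 130, 107, 81, 43, 22, 23, 20, 25, 96, 147, 196, 198, 198, 196, 197, 199, 200, 198, 197, 199, 198, 199, 200, 200, 200, 198, 199, 197]
-30 [44, 44, 40, 26, 20, 22, 23, 22, 26, 95, 120, 196, 197, 199, 196, 196, 198, 198, 198, 198, 199, 198, 198, 197, 198, 201, 198, 198, 198]
```

A sits square to the nest (front edge at the same x for all y) and on its axis. I'll push straight in.

>>> play_rows:
  commands:
    - [0.5, 0.03, 0, 0, 0, 0, 1.8]
    - [0.8, 0.04, 0, 0, 0, 0, 1.8]
    - [0.8, 0.04, 0, 0, 0, 0, 1.8]
    - [0.8, 0.04, 0, 0, 0, 0, 1.8]
    - [0.8, 0.04, 0, 0, 0, 0, 1.8]
    - [0.8, 0.04, 0, 0, 0, 0, 1.8]
    - [0.6, 0.03, 0, 0, 0, 0, 1.8]
    - [0.5, 0.02, 0, 0, 0, 0, 1.8]
    - [0.4, 0.02, 0, 0, 0, 0, 1.8]
    - [0.4, 0.02, 0, 0, 0, 0, 1.8]
    - [0.3, 0, 0, 0, 0, 0, 1.8]
    - [0.2, 0, 0, 0, 0, 0, 1.8]
    - [0, 0, 0, 0, 0, 0, 1.8]

```text
time: 25.15
ee_pos: [0.6545, 0.105, 0.0071]
eef_rot: [0.724, -0.69, -0.003, 0.005]
ft_force: [-26.5, -1.2, 17.6]
width: 0.0181
```

>>> play_rows:
  commands:
    - [0.4, 0, 0, 0, 0, 0, 1.8]
    - [0.4, 0, 0, 0, 0, 0, 1.8]
    - [0, 0, 0, 0, 0, 0, 1.8]
    - [-1.2, 0, 0, 0, 0, 0, 1.8]
    - [-0.8, 0, 0, 0, 0, 0, 1.2]
    - [-0.8, 0, 0, 0, 0, 0, 1.2]
    - [-1, 0, 2, 0, 0, 0, 1.2]
    - [-1.5, 0, 4, 0, 0, 0, 1.2]
    - [-1.5, 0, 4, 0, 0, 0, 1.2]
    - [-0.5, 0, 2, 0, 0, 0, 1.2]
    - [0, 0, 0, 0, 0, 0, 1.2]

```text
time: 26.52
ee_pos: [0.5958, 0.1042, 0.1287]
eef_rot: [0.724, -0.69, 0.001, -0.001]
ft_force: [-0.3, -0.6, -0.8]
width: 0.0119
```

Run:
```python
from h import *
st();c=cam('wrist');print(list(range(-46,12,2)))
prof(c,[30,22,15,8,0,-8,-15,-22,-30])
u,v=proj(c,(.66,.105,.024)).astype(int);x0,y0=max(0,u-110),max(0,v-75)
a=cv2.resize(c['img'][y0:y0+150,x0:x0+220,::-1],(770,525),interpolation=cv2.INTER_CUBIC);cv2.imwrite('pics/w9.png',a);print(x0,y0)
```

```text
t 26.52 p [0.5958 0.1042 0.1287] head 0.047 w 0.0119 F [-0.3 -0.6 -0.8] q [ 0.724 -0.69   0.001 -0.001]
[-46, -44, -42, -40, -38, -36, -34, -32, -30, -28, -26, -24, -22, -20, -18, -16, -14, -12, -10, -8, -6, -4, -2, 0, 2, 4, 6, 8, 10]
30 [190, 189, 186, 167, 117, 94, 93, 92, 91, 87, 76, 98, 146, 175, 174, 156, 162, 174, 169, 158, 172, 175, 163, 165, 202, 222, 225, 220, 216]
22 [190, 190, 191, 189, 193, 193, 193, 192, 190, 173, 114, 101, 91, 90, 148, 174, 109, 84, 157, 168, 97, 90, 170, 160, 185, 212, 211, 212, 205]
15 [191, 190, 191, 191, 193, 194, 192, 189, 189, 190, 192, 187, 118, 90, 150, 168, 104, 86, 159, 161, 92, 96, 171, 156, 190, 212, 209, 210, 210]
8 [191, 191, 191, 190, 192, 193, 192, 190, 190, 193, 192, 171, 97, 91, 153, 163, 99, 92, 163, 153, 86, 104, 171, 156, 193, 209, 207, 209, 210]
0 [192, 191, 192, 192, 192, 190, 189, 190, 189, 189, 190, 137, 93, 94, 157, 155, 94, 98, 165, 148, 83, 110, 170, 155, 196, 209, 206, 207, 208]
-8 [192, 192, 192, 191, 189, 189, 189, 188, 189, 190, 191, 184, 114, 100, 160, 150, 92, 103, 167, 139, 79, 118, 169, 152, 196, 206, 204, 206, 205]
-15 [192, 192, 190, 190, 187, 187, 188, 189, 189, 190, 190, 165, 98, 107, 160, 146, 91, 108, 167, 131, 77, 127, 170, 151, 197, 205, 202, 204, 204]
-22 [191, 191, 192, 189, 188, 188, 187, 188, 189, 190, 189, 130, 91, 106, 164, 140, 88, 115, 167, 121, 74, 133, 167, 155, 198, 203, 202, 204, 185]
-30 [189, 190, 191, 190, 189, 186, 169, 120, 101, 138, 163, 164, 151, 156, 167, 166, 156, 154, 167, 166, 158, 171, 195, 209, 215, 214, 217, 208, 201]
211 54
```

View pics/w9.png

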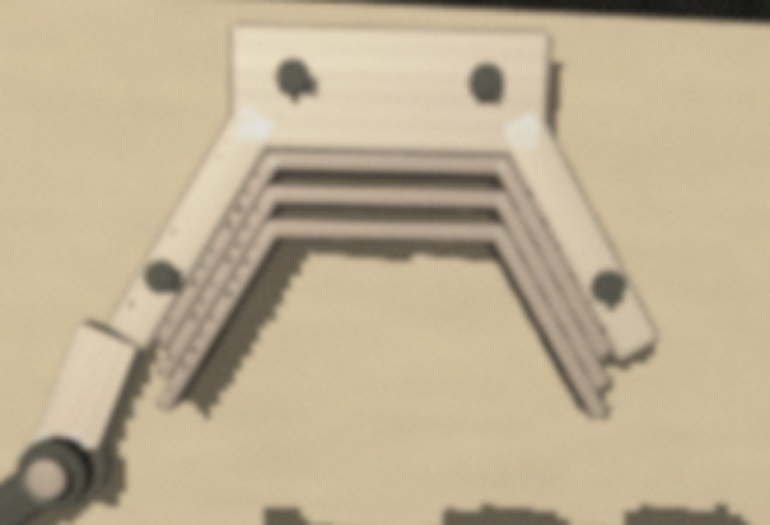

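All three webs are parallel and evenly spaced: rows 162, 196 and 230, nested snugly. Now I'll plan the keeper sweep with closed fingers on the outer side of the bar, at a fixed orientation.

Run:
```python
from h import *
H=np.array([.603,.1835]);rho=.085
def pos(f,extra=0):
    u=np.array([np.cos(f),np.sin(f)]);n=np.array([np.sin(f),-np.cos(f)])
    a=np.arctan2(n[1],n[0])-.05
    return H+rho*u+(.006+.012*abs(np.cos(a))+.015*abs(np.sin(a))+extra)*n
f=np.radians([100,110,118,126,134,142,150,158,166,174,182,190,198,206,214,222,230,238,246,254,260,266,270,273,276])
P=np.array([pos(x) for x in f])*100
print(np.round(P[0],2)); 
for a,d,p in zip(np.degrees(f[1:]),np.diff(P,axis=0),P[1:]):print(round(a),np.round(d,2),np.round(p,1))
```

```text
[60.77 27.06]
110 [-1.32  0.02] [59.4 27.1]
118 [-1.09 -0.14] [58.4 26.9]
126 [-1.1  -0.29] [57.3 26.7]
134 [-1.08 -0.46] [56.2 26.2]
142 [-1.03 -0.63] [55.2 25.6]
150 [-0.96 -0.79] [54.2 24.8]
158 [-0.85 -0.95] [53.3 23.8]
166 [-0.71 -1.1 ] [52.6 22.7]
174 [-0.55 -1.23] [52.1 21.5]
182 [-0.35 -1.32] [51.7 20.2]
190 [-0.19 -1.09] [51.5 19.1]
198 [-0.05 -1.11] [51.5 18. ]
206 [ 0.1  -1.14] [51.6 16.8]
214 [ 0.27 -1.15] [51.9 15.7]
222 [ 0.44 -1.14] [52.3 14.5]
230 [ 0.62 -1.09] [52.9 13.4]
238 [ 0.8  -1.01] [53.7 12.4]
246 [ 0.97 -0.9 ] [54.7 11.5]
254 [ 1.13 -0.75] [55.8 10.8]
260 [ 0.93 -0.45] [56.8 10.3]
266 [ 0.99 -0.34] [57.7 10. ]
270 [ 0.69 -0.16] [58.4  9.8]
273 [ 0.52 -0.08] [58.9  9.8]
276 [ 0.37 -0.07] [59.3  9.7]
```

>>> play_rows:
  commands:
    - [0.2, 0.8, 0, 0, 0, 0, 0]
    - [0.2, 2.0, 0, 0, 0, 0, 0]
    - [0.2, 2.6, 0, 0, 0, 0, 0]
    - [0.2, 2.6, 0, 0, 0, 0, 0]
    - [0.2, 2.6, 0, 0, 0, 0, 0]
    - [0.2, 2.6, 0, 0, 0, 0, 0]
    - [0, 2.2, 0, 0, 0, 0, 0]
    - [0, 1.25, 0, 0, 0, 0, 0]
    - [0, 0, -2, 0, 0, 0, 0]
    - [0, 0, -4, 0, 0, 0, 0]
    - [0, 0, -4, 0, 0, 0, 0]
    - [0, 0, -2, 0, 0, 0, 0]
    - [0, 0, 0, 0, 0, 0, 0]

```text
time: 28.2
ee_pos: [0.606, 0.2698, 0.0059]
eef_rot: [0.724, -0.69, -0.0, 0.001]
ft_force: [0.1, -0.3, 0.8]
width: 0.0003
```

>>> play_rows:
  commands:
    - [-1.32, 0, 0, 0, 0, 0, 0]
    - [-1.1, -0.14, 0, 0, 0, 0, 0]
    - [-1.1, -0.29, 0, 0, 0, 0, 0]
    - [-1.08, -0.46, 0, 0, 0, 0, 0]
    - [-1.03, -0.63, 0, 0, 0, 0, 0]
    - [-0.96, -0.79, 0, 0, 0, 0, 0]
    - [-0.85, -0.95, 0, 0, 0, 0, 0]
    - [-0.71, -1.1, 0, 0, 0, 0, 0]
    - [-0.55, -1.23, 0, 0, 0, 0, 0]
    - [-0.35, -1.32, 0, 0, 0, 0, 0]
    - [-0.19, -1.09, 0, 0, 0, 0, 0]
    - [-0.05, -1.11, 0, 0, 0, 0, 0]
    - [0, 0, 0, 0, 0, 0, 0]

```text
time: 29.82
ee_pos: [0.5141, 0.1785, 0.0075]
eef_rot: [0.723, -0.691, 0.0, 0.0]
ft_force: [0.1, -0.4, 0.2]
width: 0.0001
```

>>> play_rows:
  commands:
    - [0.1, -1.05, 0, 0, 0, 0, 0]
    - [0.27, -1.05, 0, 0, 0, 0, 0]
    - [0.44, -1.14, 0, 0, 0, 0, 0]
    - [0.62, -1.09, 0, 0, 0, 0, 0]
    - [0.8, -1.01, 0, 0, 0, 0, 0]
    - [0.97, -0.9, 0, 0, 0, 0, 0]
    - [1.13, -0.75, 0, 0, 0, 0, 0]
    - [0.93, -0.45, 0, 0, 0, 0, 0]
    - [0.99, -0.34, 0, 0, 0, 0, 0]
    - [0.7, -0.16, 0, 0, 0, 0, 0]
    - [0.5, -0.08, 0, 0, 0, 0, 0]
    - [0.4, -0.05, 0, 0, 0, 0, 0]
    - [0, 0, 0, 0, 0, 0, 0]

```text
time: 31.45
ee_pos: [0.5899, 0.0996, 0.0072]
eef_rot: [0.724, -0.69, -0.002, 0.002]
ft_force: [-10.9, -0.4, 7.6]
width: 0.0006
```

>>> play_rows:
  commands:
    - [0.2, 0, 0, 0, 0, 0, 0]
    - [0, 0, 0, 0, 0, 0, 0]
    - [-0.4, 0, 0, 0, 0, 0, 0]
    - [-1, 0, 0, 0, 0, 0, 0]
    - [-1.5, 0, 0, 0, 0, 0, 0]
    - [-1.5, 0, 3, 0, 0, 0, 0]
    - [-2, 0, 5, 0, 0, 0, 0]
    - [-2, 0, 5, 0, 0, 0, 0]
    - [0, 0, 2, 0, 0, 0, 0]
    - [0, 0, 0, 0, 0, 0, 0]

```text
time: 32.7
ee_pos: [0.5112, 0.099, 0.159]
eef_rot: [0.724, -0.69, 0.002, -0.001]
ft_force: [-0.6, 0.1, -0.8]
width: 0.0001
```

Run:
```python
from h import *
st();c=cam('wrist');s=cam('side')
u,v=proj(s,(.64,-.05,.02)).astype(int); b=s['img'][v-45:v+45,u-110:u+110,::-1]
a=c['img'][0:260,100:540,::-1]
cv2.imwrite('pics/end.png',np.vstack([cv2.resize(a,(600,330)),cv2.resize(b,(600,245),interpolation=cv2.INTER_CUBIC)])) 
h=.05
for n,p in[('hinge',(-.078,.082)),('tip',(-.078,-.04))]:
    q=(.685+p[0]-h*p[1],.1055+p[1]+h*p[0],.023);uv=proj(c,q);print(n,(uv-[100,0])*[600/440,330/260])
```

```text
t 32.7 p [0.5112 0.099  0.159 ] head 0.047 w 0.0001 F [-0.6  0.1 -0.8] q [ 0.724 -0.69   0.002 -0.001]
hinge [176.32098125 118.45098584]
tip [360.97918429 117.99733554]
```

View pics/end.png

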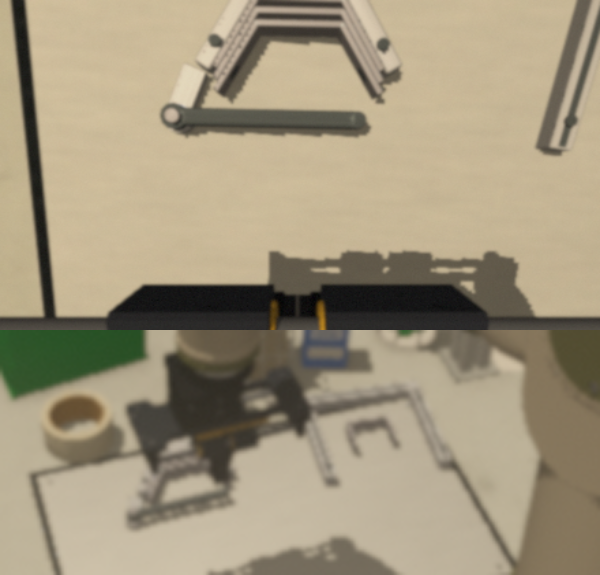

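The keeper lies across the mouth: hinge (172,117), tip (363,121), within about 0.03 rad of shut. The three brackets are nested, and the channel stands well inside the bay at (372,432). The robot is clear, so I'm handing in.

```bash
python3 -c "
from bench import r
print(r.close_job())"
```

```text
the job is handed in; nothing more can be done
None
```

I handed the job in at about 33 s with every part in place by my last pictures. Closing the job gives no verdict.

- **Channel:** I drew it into the reject bay with the fingers inside its web. The last side view shows it well inside the bay.
- **First bracket:** it jammed slightly turned against the seated bracket's right leg. I pushed the right half of its web with closed fingers until it came straight. It was still about 2.5 mm short of snug, and the second bracket's push pressed it home.
- **Second bracket:** it went in straight along the nest's axis. The close-up then showed all three webs parallel, centred and about 7.5–8 mm apart.
- **Keeper:** I swung it against its stop. In the last wrist view its bar is within about 0.03 rad of the shut line, against a limit of 0.12.
- **Clearance:** the gripper was raised clear of everything at the end. I saw no disturbance of the rolls, calculator or slot nut, but I did not measure their positions again. The only check that failed on the way was the first bracket's fit.

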